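Work the lever of a coffee capsule dispenser

TASK

Let the two coffee capsules out of the dispenser: press its side lever down with the fingertips (do not grip it) and keep it down, so that the lid stays up, until both capsules have rolled out into the tray in front. Then ease the lever back up slowly, so that the lid comes down gently and does not slam, and leave it shut with the capsules lying in the tray. Work only the lever, without touching the lid or the capsules, and leave the cups and the glass standing where they are.

Things in the scene. Friction and masses are not known exactly. Their poses are not given: they have to be found in the camera images.
- dispenser: Capsule dispenser fixed to the worktop: steel hopper 102 x 52 x 110 mm high with a clear window on top; in front of it an open tray 100 x 52 mm, walls 42 mm high, black floor. Origin on the worktop under the hopper; -x points from hopper to tray (roughly to the robot), +y to the lever's side (left as seen by the robot), z up. Hopper x -52 to +50 mm, tray on to x -151 mm.
- paddle (a point): Middle of the upper face of the lever's white paddle, where to press; moves with the lever. Paddle 44 (dispenser x) x 40 (y) x 6 mm. At rest at dispenser x -81, y +75, height 126 mm, sloping up 16 degrees to the tray's front; fully pressed 47 mm lower, sloping down 16 degrees, with nearly no sideways shift. Only air beneath it.
- lever (a joint): Angle of the lever: 0 at rest (up), 0.56 rad fully pressed (stop). A spring pushes it up with 3 to 6 N at the paddle, most when fully down, a little more when moved fast. Let go, it flies up and slams the lid. Pivot along dispenser y at x 0, height 100 mm, 85 mm behind the paddle's middle.
- lid (a joint): Angle of the clear lid with a steel lower edge over the hopper's mouth: 0 shut (hanging), 1.4 rad fully open (swung forward and up). Linked: always 2.5 times the lever's angle. 40 mm wide, 58 mm long, hinged at the top at dispenser x -52, height 103 mm. Capsules get out beneath it only when it is about 0.9 rad open or more.
- capsule_front_centre (a point): Centre of the capsule that waits nearest the lid: an aluminium drum 36 mm in diameter and 32 mm long, lying across the sloping chute so that it rolls out by itself once the lid is up.
- capsule_rear_centre (a point): Centre of the other capsule, of the same kind, behind the first.
- tray (a point): Middle of the floor of the dispenser's tray, where the capsules come to lie.
- espresso_cup: Striped espresso cup, 60 mm across, 49 mm high, standing beside the dispenser; origin under its middle. Bystander.
- shot_glass: Shot glass, 49 mm across, 62 mm high; origin under its middle. Bystander.
- dosing_cup: Steel dosing cup, 58 mm across, 50 mm high; origin under its middle. Bystander.

How it is judged:
By the outcome, as a careful person would: the job done as asked, in the order asked, and still so for the second after the job is handed in, with the robot touching nothing.
It also fails if it takes over 32 s, if anything falls off the work surface, if the arm or the gripper's body presses on something with over 40 N, if the wrist force passes 120 N, or if a joint passes its speed limit or range.

ROBOT

A 7-joint arm with a two-finger parallel gripper is mounted at the origin on a cart in front of the work surface, level with it; the furniture and walls round the work are solid. World frame = base frame: x ahead of the robot, y to its left, z up, the work surface at z = 0. Lengths are in m, angles in rad, forces in N, time in s.
With the tool pointing down it reaches from about 0.425 to 0.925 m from the base axis. Payload 6.8 kg.
Tool frame: the origin (TCP) lies on the front face of the gripper's body, between the roots of the fingers; the fingertips stand 73 mm ahead of it and the grasp point (between the pads) lies 54 mm ahead of it; z points along the fingers, y is the direction in which the jaws open and shut (so a half turn about z gives the same grasp; the last joint's range is limited). The gripper opens to 85 mm and grips with 20 to 120 N. Pads are 22 mm wide; open, the fingers measure 114 mm over their backs; the gripper's body (76 mm by 85 mm) begins 54 mm behind the grasp point. The pads swing forward as they close: fully open they stand 13 mm farther back than shut.
Start: joints at [1.046, 0.477, 0.022, 1.555, -0.011, 1.109, -0.083], TCP at [0.273, -0.617, 0.304] pointing down, gripper open.
Joint ranges: [-2.96, 2.96], [-0.34, 2.1], [-1.41, 1.46], [0.24, 2.44], [-1.37, 4.51], [0.17, 1.92], [-2.96, 2.96]. Speed limits (rad/s): [2.39, 2.39, 3.14, 3.14, 3.14, 3.14, 3.14].

INTERFACE

Orientations are given as a unit quaternion [w, x, y, z].
In Python, from station import get_obs, read_camera, hand_in, spot_in, cut_out, spot_point gives the robot as it stands. The module is installed in compiled form; this text tells all that it offers.
- The arm moves only by the tool move_arm, never from a script. Its arguments are lists of equal length, an entry for each row: "gripper": the opening, from 0 (shut) to 1 (fully open); "xyz": the shift along the tool's x, y, z in cm, a list of three; "twist": the turn about the tool's z in rad. A call has 1 to 5 rows; each row is the pose to reach, as a shift and turn from the pose commanded when the call began, along the tool's axes at that moment; what a row does not reach only later rows make up. A row lasts 1/12 s, in which the tool goes at most 41.7 mm and 7.16 degrees, less where a joint would pass 70% of its speed; a pose out of reach is approached as far as the arm can. A call with a gripper value outside its range is refused whole. The fingers move at their own pace and stop on an object; "squeeze" is the grip in N (left out, the last holds). Time passes only in rows, so rows that repeat a pose let the fingers close. It gives the time, the measured TCP pose, the force and the opening at its end, in the units of the state.
- get_obs(): the state, without advancing time (a new reading comes with each control period).
- read_camera(name): name is "scene" or "top"; returns a dict with "pixels" (400x640x3 uint8, red, green, blue), "fx", "fy", "cx", "cy" (pixels), "R" (3x3) and "t" (3): a world point X has camera coordinates R X + t. Camera axes: x right, y down, z forward; pixel columns grow to the right and rows downward; lengths in m; the calibration is good to about 2 mm. A picture is of the moment at which its call begins. There is no depth.
- hand_in(): hands the job in, once; it reports no verdict.
Trained networks look in the newest picture that a camera, given by its name, has taken for a name from the list of things; names that differ only in an ending like _2 or _b are one class to them, and where a whole thing is asked for, a point or a joint stands for the part that bears it (a point fixed in the world has none). Each returns a list of dicts, best first, with "p" (0 to 1); they miss things now and then, are a little off and sometimes report something else, mostly with a low value. They report only what shows in the picture. A call takes as long as a camera call.
- spot_in(query, camera): "centre" ([x, y, z] in m, in world coordinates, good to about 4 mm: the middle of the surface that is visible of it).
- cut_out(query, camera): "pixels" (400x640 bool, what is visible of it).
- spot_point(query, camera): "centre" ([x, y, z] in m, in world coordinates, good to about 4 mm: a listed point, or the origin of a listed thing).
The state is a dict: "t": time; "q": joint angles; "joint_vel": joint speeds; "joint_torque": joint torques, N m; "eef_pos": TCP position; "tool_rot": TCP orientation; "contact_force": force on the tool from outside, world axes, zero at the start; "torque": the same for the moment, N m; "gripper_width": opening from 0.0 (shut) to 1.0 (fully open).
Only numpy, scipy, OpenCV 4.12 (cv2) and the standard library are available. Lean on these libraries where they do the work, as an engineer would, in place of code of your own. Each camera call takes 0.05 s, during which the arm holds its last target.

## Working session

There is one attempt and no reset: what is moved stays moved. The work goes in short steps, Python scripts to look and compute and a tool call to move; the robot and the scene stay as the last step left them, time stands still between calls to the robot, and variables do not carry over. Pictures are saved under pics/ and viewed, and the job is handed in when it is done.

Besides the shell and the picture viewer there is one more tool, called after ">>>" as name([rows], argument=value, ...), one row to a line, values as JSON. move_arm: Moves the arm, as the interface text tells. Its arguments: {"type":"object","properties":{"gripper":{"type":"array","items":{"type":"number"}},"xyz":{"type":"array","items":{"type":"array","items":{"type":"number"}}},"twist":{"type":"array","items":{"type":"number"}},"squeeze":{"type":"number"}},"required":["gripper","xyz","twist"]}

```bash
mkdir -p pics; python3 - <<'E'
from station import *
import cv2,numpy as np
for c in("scene","top"):
    r=read_camera(c); cv2.imwrite(f"pics/a_{c}.png",r["pixels"][:,:,::-1])
    print(c,np.round(-np.array(r["R"]).T@np.array(r["t"]),3))
    for q in("dispenser","paddle","tray","capsule_front_centre","capsule_rear_centre","espresso_cup","shot_glass","dosing_cup"):
        print(q,[(np.round(d["centre"],4).tolist(),round(d["p"],2)) for d in spot_point(q,c)[:3]])
o=get_obs();print({k:np.round(v,3).tolist() for k,v in o.items()})
E
```

```text
scene [0.015 0.402 0.534]
dispenser [([0.6433, -0.0869, 0.0008], 0.81)]
paddle [([0.584, 0.0128, 0.1277], 0.52)]
tray [([0.5451, -0.0529, 0.0175], 0.95)]
capsule_front_centre []
capsule_rear_centre []
espresso_cup [([0.6149, -0.223, -0.0019], 0.63)]
shot_glass [([0.7458, 0.0134, -0.0026], 0.69)]
dosing_cup [([0.6263, 0.0931, -0.0055], 0.66)]
top [0.59  0.02  0.949]
dispenser [([0.6385, -0.0834, 0.0014], 0.7), ([0.6321, 0.0918, -0.0055], 0.59)]
paddle [([0.5785, 0.0096, 0.1236], 0.55)]
tray [([0.5438, -0.0547, 0.0161], 0.79)]
capsule_front_centre [([0.6093, -0.0771, 0.066], 0.4), ([0.5423, -0.054, 0.0123], 0.16)]
capsule_rear_centre []
espresso_cup [([0.6135, -0.2241, -0.0028], 0.64)]
shot_glass [([0.7499, 0.0123, -0.0043], 0.75)]
dosing_cup [([0.6321, 0.0911, -0.0068], 0.84)]
{'t': 0.9, 'q': [1.046, 0.477, 0.022, 1.555, -0.012, 1.109, -0.083], 'joint_vel': [-0.0, 0.001, -0.002, -0.001, -0.0, -0.001, -0.0], 'joint_torque': [0.0, -59.631, 1.607, -28.154, 0.012, 0.002, -0.0], 'eef_pos': [0.273, -0.617, 0.304], 'tool_rot': [-0.0, 0.978, 0.207, 0.0], 'contact_force': [0.096, -0.732, 0.921], 'torque': [-0.036, -0.062, -0.013], 'gripper_width': 0.999}
```

View pictures.

View pics/a_scene.png

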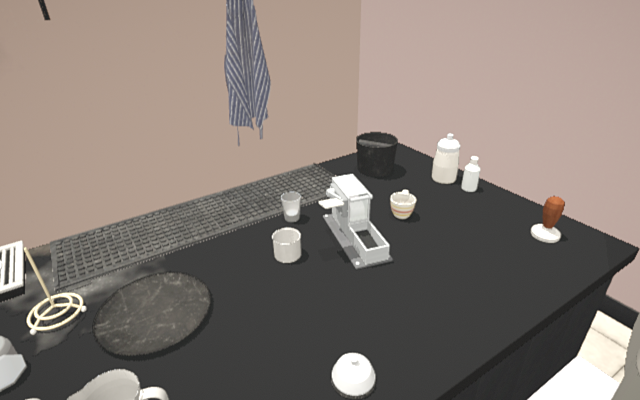

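View pics/a_top.png

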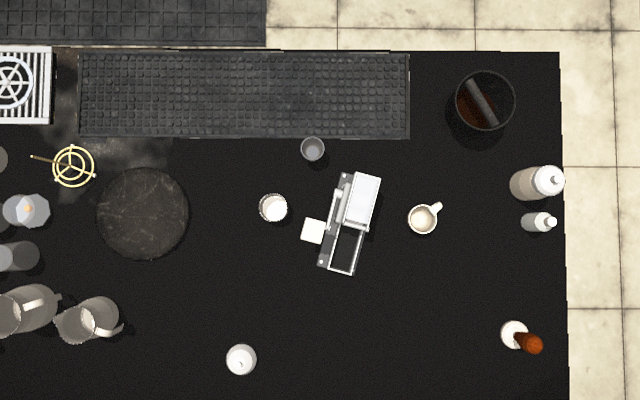

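```bash
cat > h.py <<'E'
from station import *
import cv2,numpy as np
def cen(q,c,z):
    r=read_camera(c); out=[]
    for d in cut_out(q,c)[:2]:
        m=d["pixels"]; v,u=np.nonzero(m); u0,v0=u.mean(),v.mean()
        R=np.array(r["R"]);t=np.array(r["t"]);C=-R.T@t
        ray=R.T@np.array([(u0-r["cx"])/r["fx"],(v0-r["cy"])/r["fy"],1])
        P=C+ray*(z-C[2])/ray[2]
        rect=cv2.minAreaRect(np.c_[u,v].astype(np.float32))
        out.append((round(d["p"],2),m.sum(),u0.round(1),v0.round(1),P.round(4).tolist(),rect))
    return out
def crop(name,c,x0,y0,x1,y1,k=4):
    r=read_camera(c); im=r["pixels"][y0:y1,x0:x1,::-1]
    cv2.imwrite("pics/"+name,cv2.resize(im,None,fx=k,fy=k,interpolation=cv2.INTER_CUBIC))
E
python3 - <<'E'
from h import *
print(cen("paddle","top",.126)); print(cen("paddle","scene",.126)); print(cen("dispenser","top",.05))
crop("b_top.png","top",280,150,420,290)
crop("b_scene.png","scene",250,160,430,280)
E
```

```text
[(0.87, np.int64(730), np.float64(319.1), np.float64(222.5), [0.5968, 0.0003, 0.126], ((320.8460388183594, 213.44113159179688), (25.631481170654297, 60.49359130859375), 20.924501419067383))]
[(0.83, np.int64(276), np.float64(331.1), np.float64(200.2), [0.5889, 0.0042, 0.126], ((329.71954345703125, 201.02439880371094), (20.61493682861328, 18.89702606201172), 51.34019470214844))]
[(0.67, np.int64(4517), np.float64(344.4), np.float64(222.4), [0.598, -0.0534, 0.05], ((338.07525634765625, 217.7836151123047), (63.75288772583008, 102.7674789428711), 16.46001434326172)), (0.54, np.int64(656), np.float64(318.6), np.float64(223.2), [0.596, -0.0004, 0.05], ((320.9160461425781, 213.6058349609375), (25.5452938079834, 59.29241943359375), 19.98310661315918))]
```

View pics/b_top.png

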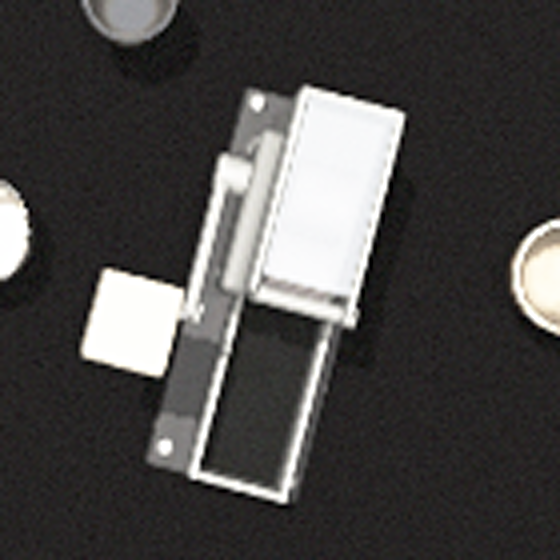

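View pics/b_scene.png

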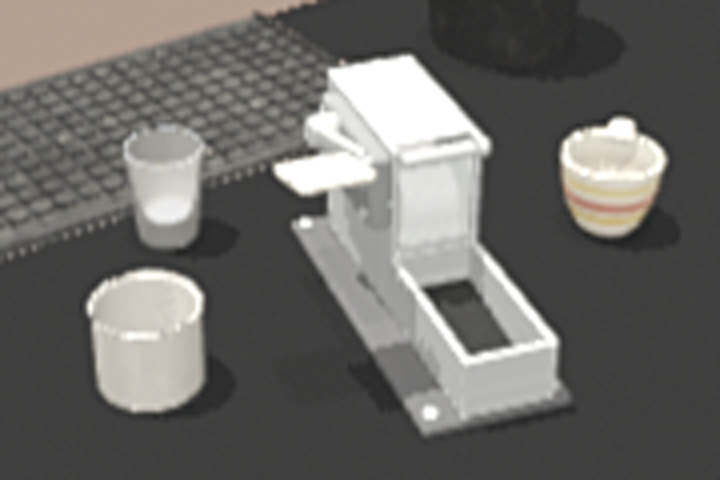

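```bash
python3 - <<'E'
from h import *
r=read_camera("top");R=np.array(r["R"]);t=np.array(r["t"]);C=-R.T@t
def w(u,v,z):
    u=280+(u-1.5)/4;v=150+(v-1.5)/4
    ray=R.T@np.array([(u-r["cx"])/r["fx"],(v-r["cy"])/r["fy"],1]);return (C+ray*(z-C[2])/ray[2])
print("paddle",w(134.5,322.5,.126))
tl,tr,bl=[w(303,86,.11),w(406,112,.11),w(192,473,.042)]; br=w(290,497,.042)
print(tl,tr,bl,br)
a=(tl+tr)/2;b=(bl+br)/2;d=a-b;print("len",np.hypot(d[0],d[1]),"yaw",np.degrees(np.arctan2(d[1],d[0])))
print(np.degrees(np.arctan2(tl[0]-tr[0],tl[1]-tr[1])),np.linalg.norm(tl-tr),np.degrees(np.arctan2(bl[0]-br[0],bl[1]-br[1])))
y=np.arctan2(d[1],d[0]);c,s=np.cos(y),np.sin(y);o=b+d*151/np.hypot(*d[:2])/1000
print("origin",o,"paddle",o[0]+c*-.081-s*.075,o[1]+s*-.081+c*.075)
print(get_obs()["t"])
E
```

```text
paddle [0.58234981 0.01128699 0.126     ]
[ 0.6962007  -0.06964352  0.11      ] [ 0.68386842 -0.11933003  0.11      ] [ 0.50455878 -0.01939368  0.042     ] [ 0.49243385 -0.06978646  0.042     ]
len 0.19793075029093754 yaw -14.601323508717057
13.939230693264447 0.05119409137648319 13.528692911373696
origin [ 0.64461952 -0.08265592  0.09387673] paddle 0.58514242426028 0.0103412579371773
1.35
```

>>> move_arm([
  [3,-2.5,0],
  [6,-5,0],
  [9,-7.5,0],
  [12,-10,0],
  [15,-12.5,0],
], gripper=[0,0,0,0,0], twist=[0,0,0,0,0])

```text
t: 1.77
eef_pos: [0.3603, -0.4405, 0.3041]
tool_rot: [0.0, 0.978, 0.207, 0.0]
contact_force: [1.0, -0.6, 0.1]
gripper_width: 0.294
```

>>> move_arm([
  [3,-2.5,0],
  [6,-5,0],
  [9,-7.5,0],
  [12,-10,0],
  [15,-12.5,0],
], gripper=[0,0,0,0,0], twist=[0,0,0,0,0])

```text
t: 2.18
eef_pos: [0.4469, -0.2654, 0.3042]
tool_rot: [0.0, 0.978, 0.207, 0.0]
contact_force: [1.0, -0.9, -0.4]
gripper_width: 0.003
```

>>> move_arm([
  [3,-2.5,0],
  [6,-5,0],
  [9,-7.5,0],
  [12,-10,0],
  [15,-12.5,0],
], gripper=[0,0,0,0,0], twist=[-0.12,-0.24,-0.36,-0.48,-0.6])

```text
t: 2.6
eef_pos: [0.5335, -0.0904, 0.3043]
tool_rot: [0.0, 0.872, 0.489, 0.0]
contact_force: [0.2, -1.1, -0.3]
gripper_width: 0.003
```

>>> move_arm([
  [3.5,-0.3,0],
  [7,-0.7,0],
  [11.2,-1.0,2],
  [11.2,-1.0,5],
  [11.2,-1.0,8],
], gripper=[0,0,0,0,0], twist=[-0.1,-0.2,-0.3,-0.3,-0.3])

```text
t: 3.02
eef_pos: [0.585, 0.0124, 0.224]
tool_rot: [0.0, 0.789, 0.614, 0.002]
contact_force: [-0.6, 0.2, -1.5]
gripper_width: 0.001
```

```bash
python3 - <<'E'
from h import *
crop("c_top.png","top",240,130,420,290)
crop("c_scene.png","scene",250,110,430,280)
o=get_obs();print(o["t"],o["eef_pos"],o["tool_rot"],o["contact_force"])
E
```

```text
3.1167 [0.58063962 0.00845274 0.21935132] [-0.00259648  0.79057023  0.61235472 -0.00369546] [-0.05705809 -0.72668521 -0.44623271]
```

View pics/c_top.png

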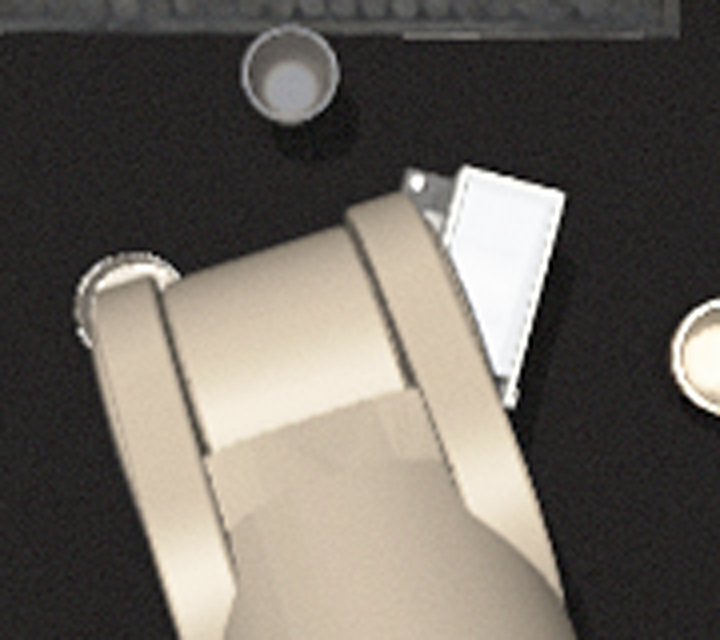

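View pics/c_scene.png

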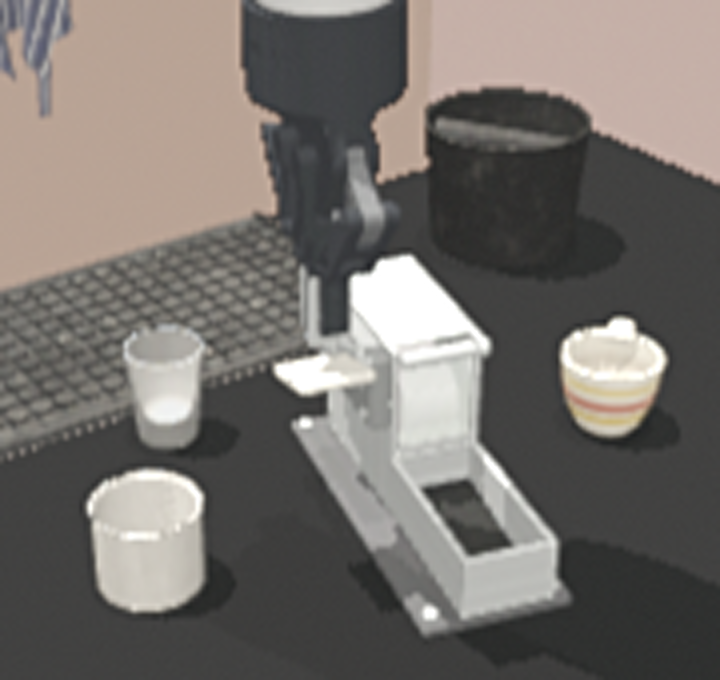

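>>> move_arm([
  [0,0,0.5],
  [0,0,1],
  [0,0,1.5],
  [0,0,2],
  [0,0,2.5],
], gripper=[0,0,0,0,0], twist=[0,0,0,0,0])

```text
t: 3.53
eef_pos: [0.5838, 0.008, 0.1996]
tool_rot: [0.001, 0.791, 0.612, 0.001]
contact_force: [-2.5, 0.3, 3.9]
gripper_width: 0.001
```

```bash
python3 - <<'E'
from h import *
crop("d_scene.png","scene",250,130,430,280)
o=get_obs();print(o["t"],o["eef_pos"],o["tool_rot"],o["contact_force"])
E
```

```text
3.5833 [0.58338569 0.00809576 0.1985056 ] [1.61894063e-04 7.91124360e-01 6.11655288e-01 1.73956889e-04] [1.22549504 0.32046621 1.66054825]
```

View pics/d_scene.png

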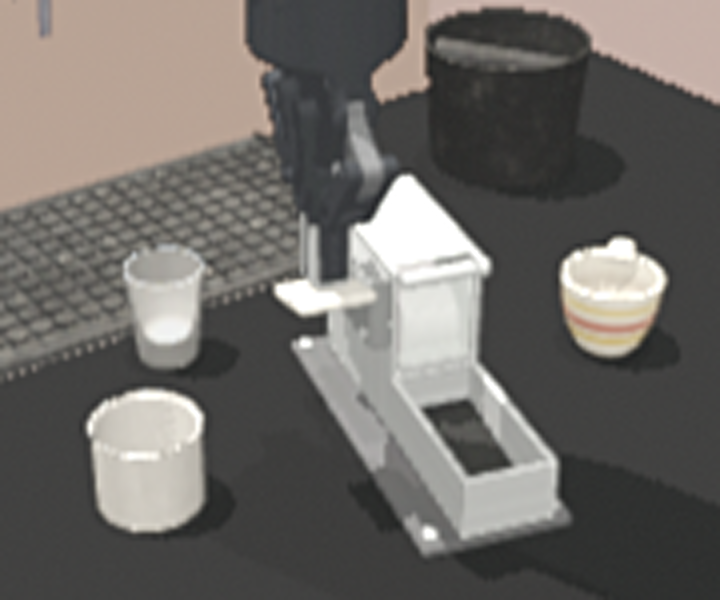

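>>> move_arm([
  [0,0,0.5],
  [0,0,1],
  [0,0,1.5],
  [0,0,2],
  [0,0,2.5],
], gripper=[0,0,0,0,0], twist=[0,0,0,0,0])

```text
t: 4.0
eef_pos: [0.5829, 0.0086, 0.1733]
tool_rot: [-0.0, 0.791, 0.612, -0.0]
contact_force: [-3.9, 1.7, 4.8]
gripper_width: -0.001
```

>>> move_arm([
  [0,0,0.5],
  [0,0,1],
  [0,0,1.4],
  [0,0,1.4],
], gripper=[0,0,0,0], twist=[0,0,0,0])

```text
t: 4.33
eef_pos: [0.5839, 0.0084, 0.1593]
tool_rot: [0.0, 0.791, 0.612, 0.0]
contact_force: [-1.0, 0.5, 4.7]
gripper_width: -0.003
```

```bash
python3 - <<'E'
from h import *
crop("e_scene.png","scene",250,130,430,280)
o=get_obs();print(o["t"],o["eef_pos"],o["tool_rot"],o["contact_force"])
E
```

```text
4.3833 [0.5837936  0.00837443 0.15968407] [1.70286220e-04 7.90953523e-01 6.11876130e-01 3.09363446e-04] [-1.56868019  1.25158825  6.19275034]
```

View pics/e_scene.png

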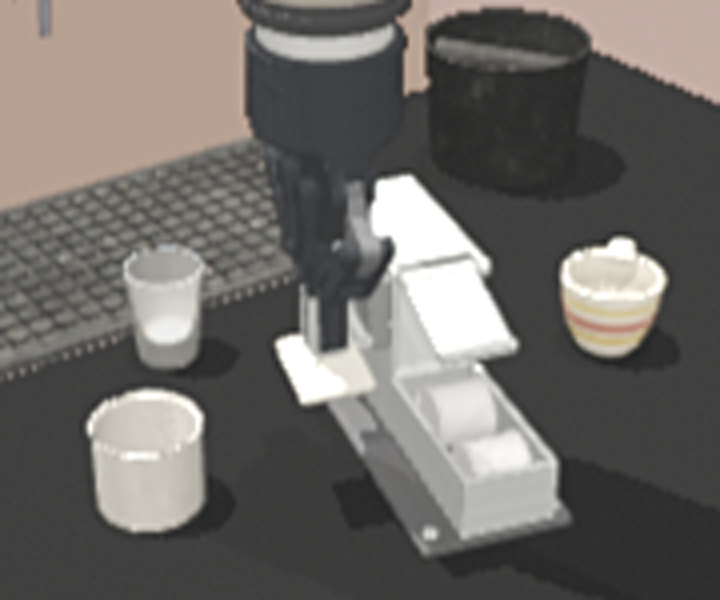

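Both capsules are at the tray, at about (455,405) and (495,450) in the crop, and the lid is up. The rear one may still be rolling, so I'll hold and look again.

>>> move_arm([
  [0,0,0],
  [0,0,0],
  [0,0,0],
  [0,0,0],
  [0,0,0],
], gripper=[0,0,0,0,0], twist=[0,0,0,0,0])

```text
t: 4.8
eef_pos: [0.5837, 0.0084, 0.1601]
tool_rot: [0.0, 0.791, 0.612, 0.0]
contact_force: [-2.0, 0.4, 4.9]
gripper_width: -0.001
```

>>> move_arm([
  [0,0,0],
  [0,0,0],
  [0,0,0],
  [0,0,0],
  [0,0,0],
], gripper=[0,0,0,0,0], twist=[0,0,0,0,0])

```text
t: 5.22
eef_pos: [0.5837, 0.0083, 0.1602]
tool_rot: [0.0, 0.791, 0.612, 0.0]
contact_force: [-2.0, 0.5, 6.1]
gripper_width: 0.002
```

```bash
python3 - <<'E'
from h import *
crop("f_scene.png","scene",310,150,410,270,5)
for q in("capsule_front_centre","capsule_rear_centre"): print([(np.round(d["centre"],4).tolist(),round(d["p"],2)) for d in spot_point(q,"scene")])
o=get_obs();print(o["t"],o["eef_pos"],o["tool_rot"],o["contact_force"])
E
```

```text
[([0.5187, -0.0488, 0.0281], 0.49)]
[([0.5556, -0.0578, 0.0329], 0.64)]
5.3667 [0.58374473 0.00837701 0.1601597 ] [2.67502561e-04 7.90990083e-01 6.11828800e-01 3.69476635e-04] [-0.94005661  0.29461333  4.78717809]
```

View pics/f_scene.png

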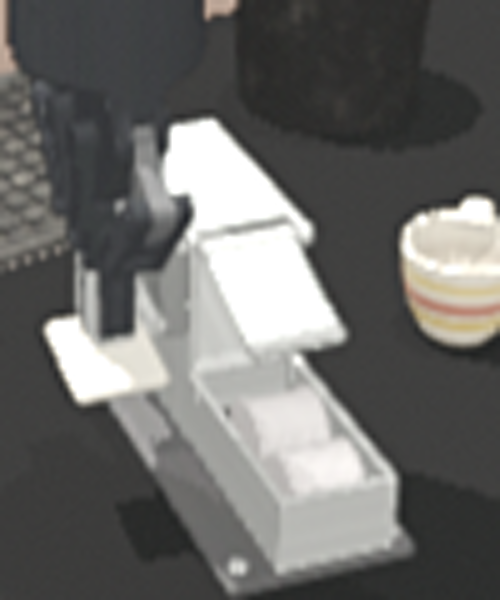

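>>> move_arm([
  [0,0,-0.1],
  [0,0,-0.2],
  [0,0,-0.3],
  [0,0,-0.4],
  [0,0,-0.5],
], gripper=[0,0,0,0,0], twist=[0,0,0,0,0])

```text
t: 5.78
eef_pos: [0.5832, 0.0085, 0.165]
tool_rot: [-0.0, 0.791, 0.612, -0.0]
contact_force: [-1.6, 1.2, 4.2]
gripper_width: 0.002
```

>>> move_arm([
  [0,0,-0.1],
  [0,0,-0.2],
  [0,0,-0.3],
  [0,0,-0.4],
  [0,0,-0.5],
], gripper=[0,0,0,0,0], twist=[0,0,0,0,0])

```text
t: 6.2
eef_pos: [0.583, 0.0085, 0.1698]
tool_rot: [-0.0, 0.791, 0.612, -0.0]
contact_force: [-3.3, 1.9, 3.3]
gripper_width: -0.0
```

>>> move_arm([
  [0,0,-0.1],
  [0,0,-0.2],
  [0,0,-0.3],
  [0,0,-0.4],
  [0,0,-0.5],
], gripper=[0,0,0,0,0], twist=[0,0,0,0,0])

```text
t: 6.62
eef_pos: [0.5834, 0.0083, 0.175]
tool_rot: [0.0, 0.791, 0.612, 0.0]
contact_force: [-4.0, 1.7, 4.2]
gripper_width: -0.0
```

>>> move_arm([
  [0,0,-0.1],
  [0,0,-0.2],
  [0,0,-0.3],
  [0,0,-0.4],
  [0,0,-0.5],
], gripper=[0,0,0,0,0], twist=[0,0,0,0,0])

```text
t: 7.03
eef_pos: [0.5837, 0.0082, 0.1801]
tool_rot: [0.0, 0.791, 0.612, 0.0]
contact_force: [-1.1, 2.3, 3.2]
gripper_width: -0.001
```

```bash
python3 - <<'E'
from h import *
crop("g_scene.png","scene",310,150,410,270,5)
o=get_obs();print(o["t"],o["eef_pos"],o["tool_rot"],o["contact_force"])
E
```

```text
7.0833 [0.58371677 0.00820422 0.18029896] [3.17893497e-04 7.91009129e-01 6.11804198e-01 2.83339500e-04] [-2.79329511  2.09298095  3.54776035]
```

View pics/g_scene.png

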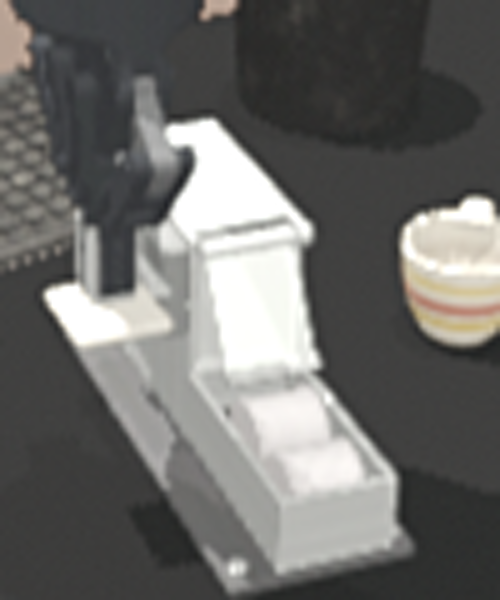

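The lid is coming down smoothly and both capsules are lying still. I'll keep easing the lever up.

>>> move_arm([
  [0,0,-0.1],
  [0,0,-0.2],
  [0,0,-0.3],
  [0,0,-0.4],
  [0,0,-0.5],
], gripper=[0,0,0,0,0], twist=[0,0,0,0,0])

```text
t: 7.5
eef_pos: [0.584, 0.0081, 0.1853]
tool_rot: [0.001, 0.791, 0.612, 0.001]
contact_force: [0.6, 1.6, 2.8]
gripper_width: -0.001
```

>>> move_arm([
  [0,0,-0.1],
  [0,0,-0.2],
  [0,0,-0.3],
  [0,0,-0.4],
  [0,0,-0.5],
], gripper=[0,0,0,0,0], twist=[0,0,0,0,0])

```text
t: 7.92
eef_pos: [0.5837, 0.0082, 0.1901]
tool_rot: [0.0, 0.791, 0.612, 0.0]
contact_force: [3.3, -1.5, 1.7]
gripper_width: -0.001
```

>>> move_arm([
  [0,0,-0.06],
  [0,0,-0.12],
  [0,0,-0.18],
  [0,0,-0.24],
  [0,0,-0.3],
], gripper=[0,0,0,0,0], twist=[0,0,0,0,0])

```text
t: 8.33
eef_pos: [0.5833, 0.0083, 0.1929]
tool_rot: [-0.0, 0.791, 0.612, -0.0]
contact_force: [2.6, -1.3, 2.5]
gripper_width: -0.003
```

>>> move_arm([
  [0,0,-0.06],
  [0,0,-0.12],
  [0,0,-0.18],
  [0,0,-0.24],
  [0,0,-0.3],
], gripper=[0,0,0,0,0], twist=[0,0,0,0,0])

```text
t: 8.75
eef_pos: [0.5833, 0.0083, 0.1959]
tool_rot: [-0.0, 0.791, 0.612, -0.0]
contact_force: [3.2, -0.5, 2.1]
gripper_width: -0.002
```

>>> move_arm([
  [0,0,-0.06],
  [0,0,-0.12],
  [0,0,-0.18],
  [0,0,-0.24],
  [0,0,-0.3],
], gripper=[0,0,0,0,0], twist=[0,0,0,0,0])

```text
t: 9.17
eef_pos: [0.5833, 0.0084, 0.199]
tool_rot: [-0.0, 0.791, 0.612, -0.0]
contact_force: [3.1, -0.4, 1.2]
gripper_width: 0.001
```

>>> move_arm([
  [0,0,-0.06],
  [0,0,-0.12],
  [0,0,-0.18],
  [0,0,-0.24],
  [0,0,-0.3],
], gripper=[0,0,0,0,0], twist=[0,0,0,0,0])

```text
t: 9.58
eef_pos: [0.5824, 0.0085, 0.2013]
tool_rot: [-0.001, 0.791, 0.612, -0.001]
contact_force: [0.6, -0.4, 0.5]
gripper_width: 0.0
```

```bash
python3 - <<'E'
from h import *
crop("i_scene.png","scene",310,150,410,270,5)
o=get_obs();print(o["t"],o["eef_pos"],o["tool_rot"],o["contact_force"])
E
```

```text
9.6333 [0.58252792 0.00850661 0.20149127] [-5.94668788e-04  7.90904002e-01  6.11939448e-01 -7.85814418e-04] [ 0.32808757  0.06230152 -0.49008006]
```

View pics/i_scene.png

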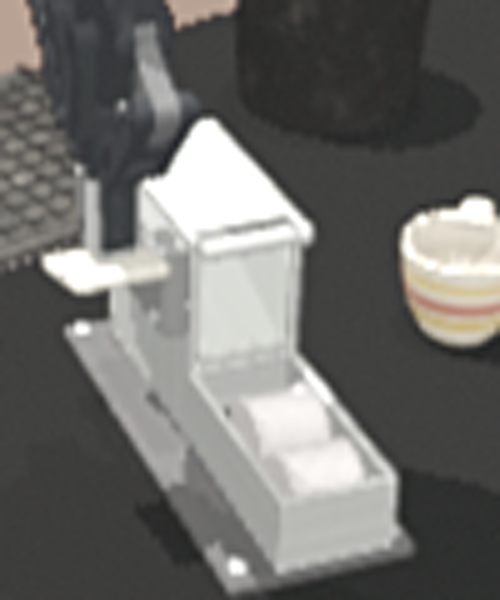

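The lid hangs shut and the force has gone to zero. I'll lift off slowly first, then clear.

>>> move_arm([
  [0,0,-0.08],
  [0,0,-0.16],
  [0,0,-0.24],
  [0,0,-0.32],
  [0,0,-0.4],
], gripper=[0,0,0,0,0], twist=[0,0,0,0,0])

```text
t: 10.05
eef_pos: [0.5833, 0.0083, 0.206]
tool_rot: [-0.0, 0.791, 0.612, -0.0]
contact_force: [0.2, 0.3, -0.2]
gripper_width: 0.0
```

>>> move_arm([
  [0,0,-0.2],
  [0,0,-0.6],
  [0,0,-1.5],
  [0,0,-3],
  [0,0,-5],
], gripper=[0,0,0,0,0], twist=[0,0,0,0,0])

```text
t: 10.47
eef_pos: [0.5827, 0.0083, 0.256]
tool_rot: [-0.001, 0.791, 0.612, -0.001]
contact_force: [0.7, -0.9, 0.4]
gripper_width: 0.004
```

>>> move_arm([
  [0,0,-2],
  [0,0,-4],
  [0,0,-5],
  [0,0,-5],
  [0,0,-5],
], gripper=[0,0,0,0,0], twist=[0,0,0,0,0])

```text
t: 10.88
eef_pos: [0.5834, 0.0083, 0.3061]
tool_rot: [0.0, 0.791, 0.612, 0.0]
contact_force: [0.3, -0.1, -1.2]
gripper_width: -0.0
```

```bash
python3 - <<'E'
from h import *
crop("j_scene.png","scene",260,130,440,280)
for q in("capsule_front_centre","capsule_rear_centre","paddle","espresso_cup","shot_glass","dosing_cup"): print(q,[(np.round(d["centre"],4).tolist(),round(d["p"],2)) for d in spot_point(q,"scene")])
o=get_obs();print(o["t"],o["eef_pos"],o["contact_force"])
E
```

```text
capsule_front_centre [([0.5162, -0.0448, 0.0287], 0.73)]
capsule_rear_centre [([0.5565, -0.0574, 0.0312], 0.6)]
paddle [([0.5824, 0.0123, 0.1251], 0.76), ([0.6129, -0.2248, 0.001], 0.16)]
espresso_cup [([0.6124, -0.2216, 0.0006], 0.82)]
shot_glass [([0.7436, 0.0119, -0.0001], 0.74), ([0.5168, -0.0461, 0.0286], 0.6), ([0.6135, -0.2247, -0.0004], 0.22)]
dosing_cup [([0.6298, 0.0947, -0.0063], 0.66), ([0.6146, -0.2234, 0.0011], 0.5)]
11.2333 [0.58309993 0.00830083 0.3050598 ] [ 0.08643523  0.40491492 -0.05851285]
```

View pics/j_scene.png

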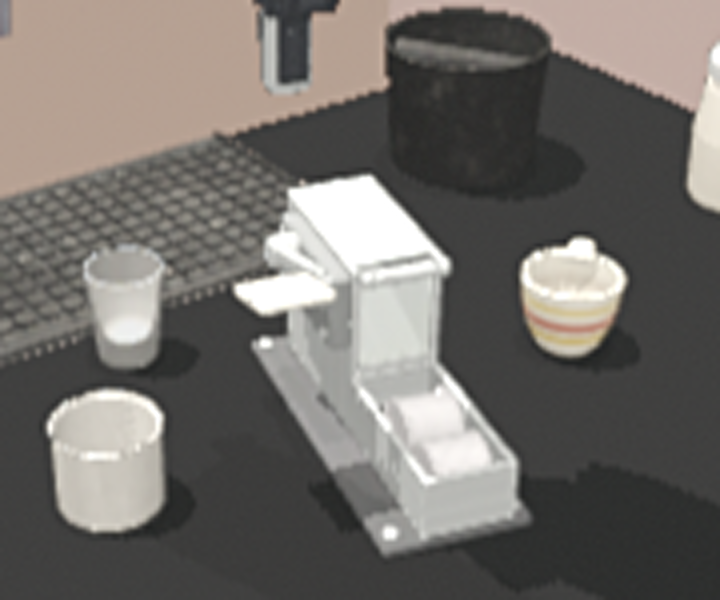

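The last picture shows the lid shut, the paddle back at its rest height, both capsules lying in the tray, the cups and glass standing, and the gripper well clear.

```bash
python3 -c "
from station import *
print(hand_in(), get_obs()['t'])"
```

```text
the job is handed in; nothing more can be done
the job is handed in; nothing more can be done
```

Both capsules are out and lying in the tray, the lid is shut, and I've handed the job in. It took about 11 s of the 32 s allowed.

- **Pressing:** I pushed the paddle straight down with the closed fingertips, with about 6 N on the tool. I held it until both capsules had rolled into the tray and the picture showed them lying still.
- **Easing up:** I let the lever rise at about 12 mm/s, slowing to 7 mm/s near the top. The contact force fell to zero with the lid shut, and then I lifted clear.
- **Last checks:**
  - The paddle is back at its rest height (125 mm measured, 126 mm expected).
  - The cups and glass are where they were, within measuring error.
  - The gripper is clear and touching nothing.
- **Discrepancies:** The network gave a few false second matches, such as taking a capsule for the shot glass, and I discounted them against the picture. The fingertips pressed about 3 mm off the paddle's middle, which is well within the paddle.

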